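# Tell the heavier piston by lifting and present it to the scanner

### The job

Clear the two crumpled paper balls off the mat into the red waste bin first. Then lift the two look-alike pistons clear of the mat one at a time to feel which is heavier, standing a piston back upright on the mat whenever you put it down, and leave the other things about undisturbed. Finish while holding the heavier piston up in front of the scanner, upright and still, its code sticker squarely facing the middle of the scanner's window from about 7 cm away; do not put it down or let go.

Things in the scene. Friction and masses are not known exactly. Their poses are not given: they have to be found in the camera images.
- piston_a: One of two look-alike two-stroke pistons, 56 mm in diameter, 62 mm tall, standing crown up, 150 to 380 g; one is at least 80 g heavier, told only by lifting. Origin: centre of underside, z up. Code sticker on its -x side; a dark arrow on the crown points to that side; pin bores at +-y, may be gripped there. At the start the sticker faces the robot's left (+y) within about 42 deg.
- piston_b: One of two look-alike two-stroke pistons, 56 mm in diameter, 62 mm tall, standing crown up, 150 to 380 g; one is at least 80 g heavier, told only by lifting. Origin: centre of underside, z up. Code sticker on its -x side; a dark arrow on the crown points to that side; pin bores at +-y, may be gripped there. At the start the sticker faces the robot's left (+y) within about 42 deg.
- piston_a_sticker (a point): Centre of the code sticker on piston_a: 29 mm from the piston's axis on its -x side, 30 mm above its underside. Axes are the piston's: the sticker looks along -x.
- piston_b_sticker (a point): The same point on piston_b.
- paper_1: Crumpled ball of packing paper, one of two, about 45 to 55 mm across and 45 mm tall, 15 g. Origin: its underside centre as it lies at the start (may turn with it); ball's middle about 24 mm above that. Can be gripped any way from above and dropped into the bin.
- paper_2: Crumpled ball of packing paper, the other, about 45 to 55 mm across and 45 mm tall, 15 g. Origin: its underside centre as it lies at the start (may turn with it); ball's middle about 24 mm above that. Can be gripped any way from above and dropped into the bin.
- mat: Black rubber bench mat fixed to the table, 290 mm (its x) x 350 mm (its y), 3 mm thick; origin: centre of the underside. The paper balls lie on its half nearer the robot, the pistons on the farther half, one left and one right.
- bin: Red open waste bin fixed to the table right of the mat, outside 210 mm (its x) x 180 mm (its y) x 110 mm high, walls 5 mm; origin: centre of the underside.
- scanner: Hands-free code scanner fixed to the table left of the mat: round foot 110 mm in diameter, stem, and a black head 56 mm deep (x), 82 mm wide (y), from 87 to 183 mm high. Origin: centre of the underside of the foot. It looks along its own -x, roughly towards the robot's right; the head's front edge is light grey, the cable leaves its back.
- scanner_window (a point): Middle of the scanner's window, on the front of the head 30 mm to -x of its origin and 130 mm above the table. Axes are the scanner's: the window looks along -x.
- wrist_pin: Bystander, leave alone: steel wrist pin, 17 mm in diameter, 50 mm tall, standing on the mat between the two pistons, at least 45 mm from each axis to axis. Origin: centre of underside.
- con_rod: Bystander, leave alone: steel connecting rod lying flat, about 155 mm long and 18 mm high, on the table at the back left. Origin: underside, middle of its length.
- carton: Bystander, leave alone: black carton 100 x 125 x 85 mm high at the back, beyond the mat. Origin: centre of underside.
- big_piston: Bystander, leave alone: big piston 92 mm in diameter, 48 mm tall, standing on top of the carton. Origin: centre of underside.
- oil_bottle: Bystander, leave alone: red oil bottle, 72 mm in diameter, 200 mm tall, at the back right, behind the bin. Origin: centre of underside.
- ring_tin: Bystander, leave alone: flat round piston-ring tin, 72 mm in diameter, 22 mm high, on the table to the left, nearer the robot than the scanner. Origin: centre of underside.

How it is judged:
By the outcome, as a careful person would: the job done as asked, in the order asked, and still so for the second after the job is handed in, while the arm keeps its last pose, push and grip.
It also fails if it takes over 72 s, if anything falls off the work surface, if the arm or the gripper's body presses on something with over 40 N, if the wrist force passes 120 N, or if a joint passes its speed limit or range.

### The arm

A 6-joint arm with a two-finger parallel gripper is mounted at the origin on the work surface. World frame = base frame: x ahead of the robot, y to its left, z up, the work surface at z = 0. Lengths are in m, angles in degrees, forces in N, time in s.
With the tool pointing down it reaches from about 0.3 to 0.75 m from the base axis. Payload 8.5 kg.
Tool frame: the origin (TCP) lies on the centre line of the jaws, within the pads' length; the fingertips stand 19 mm ahead of it and the grasp point (between the pads) is the TCP (env.tcp_to_tips is the z of the fingertips in the tool frame, in m); z points along the fingers, y is the line along which they close (so a half turn about z gives the same grasp; the last joint's range is limited). The gripper opens to 85 mm and grips with 20 to 120 N. Pads are 22 mm wide; open, the fingers measure 114 mm over their backs; the gripper's body (76 mm by 85 mm) begins 54 mm behind the grasp point. The pads swing forward as they close: fully open they stand 13 mm farther back than shut.
Start: joints at [59.399, 21.807, 74.336, -0, 83.858, -12.336], TCP at [0.172, 0.522, 0.228] pointing down, gripper open.
Joint ranges: [-178.18, 178.18], [-50.72, 133.34], [12.68, 142.11], [-81.47, 261.47], [9.98, 163.14], [-165.26, 165.26]. Speed limits (degrees/s): [136.94, 136.94, 180, 180, 180, 180].

### API

Orientations are given as a 3x3 rotation matrix whose columns are the frame's x, y, z axes.
In Python, from rig import env gives the robot as it stands.
- The arm moves only by the tool servo_tool, never from a script. Its argument "steps" is a list of rows, each an object of numbers: "tx", "ty", "tz": the shift along the world's x, y, z in cm; "yaw": the turn about the world's z in degrees; "claw": the finger opening in cm, from 0 to 8.54. In form: [{"tx": .., "ty": .., "tz": .., "yaw": .., "claw": ..}, ...]. A call has 1 to 20 rows; each row shifts and turns the commanded pose from where the row before left it; what a row does not reach is not made up. A row lasts 1/10 s, in which the tool goes at most 50 mm and 8.59 degrees, less where a joint would pass 70% of its speed; a pose out of reach is approached as far as the arm can. A call with a gripper value outside its range is refused whole. The fingers move at their own pace and stop on an object; "newtons" is the grip in N (left out, the last holds). Time passes only in rows, so rows that do not move let the fingers close. It gives the time, the measured TCP pose, the force, the opening and the grip force at its end, in the units of the state.
- env.observe(): the state, without advancing time (a new reading comes with each control period).
- env.get_image(name): name is "scene" or "top"; returns (picture, depth): 420x560x3 uint8, red, green, blue; 420x560 float32, m along the optical axis (not along the pixel's ray), 0 where there is no reading.
- env.camera_model(name): a dict with "fovy" (degrees; the focal length in pixels is half the picture's height over the tangent of half this angle, whatever the lens; pixels are square), "cx", "cy" (the principal point, pixels), "T" (4x4, takes a point from camera to world coordinates). Camera axes: x right, y down, z forward; pixel columns grow to the right and rows downward; lengths in m; the calibration is good to about 2 mm. A picture is of the moment at which its call begins. camera_model takes no time and is no camera call.
- env.close_job(): hands the job in; it is judged then, once.
The state is a dict: "time_s": time; "q": joint angles; "qvel": joint speeds; "joint_efforts": joint torques, N m; "position": TCP position; "tool_rot": TCP orientation; "ft_force": force on the tool from outside, world axes, zero at the start; "wrist_torque": the same for the moment, N m; "grip_width": finger opening in m; "gripper_force": force on a finger pad.
Only numpy, scipy, OpenCV 4.12 (cv2) and the standard library are available. Lean on these libraries where they do the work, as an engineer would, in place of code of your own. Each camera call takes 0.05 s, during which the arm holds its last target. There are 200 camera calls.

## Working session

There is one attempt and no reset: what is moved stays moved. The work goes in short steps, Python scripts to look and compute and a tool call to move; the robot and the scene stay as the last step left them, time stands still between calls to the robot, and variables do not carry over. Pictures are saved under pics/ and viewed, at most 10 in all, crops included, and the job is handed in when it is done.

Besides the shell and the picture viewer there is one more tool, called after "Call:" as a command line: name --argument value ..., lists and objects as JSON in quotes. servo_tool: Moves the arm, as the interface text tells. Its arguments: {"type":"object","properties":{"steps":{"type":"array"},"newtons":{"type":"number"}},"required":["steps"]}

```bash
mkdir -p pics; ls; python3 - <<'E'
from rig import env
import cv2,numpy as np
for n in("scene","top"):
    p,d=env.get_image(n);cv2.imwrite(f"pics/{n}0.png",p[:,:,::-1]);np.save(f"{n}0.npy",d)
    m=env.camera_model(n);print(n,m["fovy"],m["cx"],m["cy"],np.round(m["T"],4).tolist(),d.min(),d.max())
o=env.observe();print(o)
E
```

```text
pics
scene 55.07545136595704 271.7467752003232 211.05146946469236 [[0.2751, 0.7628, -0.5852, 1.1453], [0.9614, -0.2193, 0.1661, -0.1472], [-0.0017, -0.6083, -0.7937, 0.8209], [0.0, 0.0, 0.0, 1.0]] 0.0 3.331907
top 51.94317760892006 284.6364355787772 205.88921011586555 [[-0.0007, -0.992, 0.1261, 0.4513], [-0.9999, -0.0011, -0.0141, 0.0315], [0.0142, -0.1261, -0.9919, 1.3655], [0.0, 0.0, 0.0, 1.0]] 0.0 2.311124
{'time_s': 0.1, 'q': array([ 5.93981093e+01,  2.18376913e+01,  7.43795347e+01, -9.14198474e-04,
        8.38578363e+01, -1.23355817e+01]), 'qvel': array([ 0.11647127, -0.09608094, -0.18404252, -0.07055048, -0.04538453,
        0.02064573]), 'joint_efforts': array([ 3.91451293e-03, -4.49224162e+01, -2.31658083e+01, -1.69734972e-04,
        3.62715422e-03,  1.51320296e-05]), 'position': array([0.17225413, 0.5220489 , 0.22747342]), 'tool_rot': array([[-9.49610399e-01,  3.13432070e-01, -6.53269390e-04],
       [ 3.13432640e-01,  9.49609757e-01, -1.13569810e-03],
       [ 2.64386781e-04, -1.28322667e-03, -9.99999142e-01]]), 'ft_force': array([-0.80284524,  0.38338473, -0.66980373]), 'wrist_torque': array([ 0.0188811 ,  0.02582349, -0.05131322]), 'gripper_force': 0.0, 'grip_width': 0.08534623802716915}
```

View pics/scene0.png

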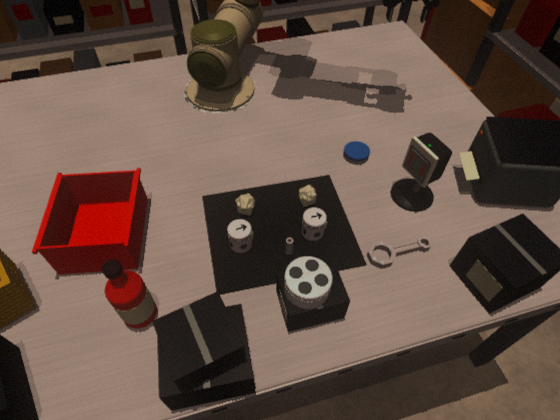

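View pics/top0.png

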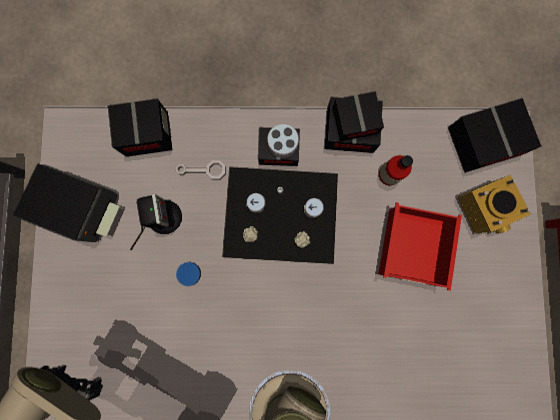

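The scene view shows the pistons at about (240,236) and (314,224), the paper balls at (245,204) and (308,195), and the scanner head at (425,160). In the top view the pistons are at (256,202) and (314,207), the balls at (250,234) and (303,240), the bin at (420,247) and the scanner at (155,212). Next I'll measure by masks and zoom in.

```bash
cat >h.py <<'E'
import numpy as np,cv2
from rig import env
def cam(n):
    m=env.camera_model(n);return m,210/np.tan(np.radians(m["fovy"]/2)),np.array(m["T"])
def plane(n,uv,z):
    m,f,T=cam(n);uv=np.atleast_2d(np.array(uv,float))
    r=np.c_[(uv[:,0]-m["cx"])/f,(uv[:,1]-m["cy"])/f,np.ones(len(uv))]@T[:3,:3].T
    return T[:3,3]+r*((z-T[2,3])/r[:,2])[:,None]
def cloud(n,d):
    m,f,T=cam(n);v,u=np.mgrid[:420,:560]
    P=np.stack([(u-m["cx"])/f*d,(v-m["cy"])/f*d,d],-1)@T[:3,:3].T+T[:3,3]
    P[d==0]=np.nan;return P
def blobs(mask,amin=15):
    n,l,s,c=cv2.connectedComponentsWithStats(mask.astype(np.uint8))
    return [(c[i],s[i],l==i) for i in range(1,n) if s[i,4]>=amin]
E
python3 - <<'E'
from h import *
np.set_printoptions(precision=4,suppress=True)
im={n:cv2.imread(f"pics/{n}0.png") for n in("scene","top")}
C={n:cloud(n,np.load(f"{n}0.npy")) for n in im}
t=im["top"];hsv=cv2.cvtColor(t,cv2.COLOR_BGR2HSV);g=t.max(2)
P=C["top"]
roi=np.zeros(g.shape,bool);roi[172:258,230:334]=1
for c,s,m in blobs((g>90)&roi):
    q=P[m];z=np.nanmedian(q[:,2]);
    cnt=cv2.findContours(m.astype(np.uint8),0,2)[0][0];mc=cv2.minEnclosingCircle(cnt)
    print("top",c,s,"z",z,"cl",np.nanmedian(q,0),"circ",mc,"p65",plane("top",mc[0],.065)[0,:2],"p27",plane("top",c,.027)[0,:2])
red=(hsv[...,1]>150)&((hsv[...,0]<8)|(hsv[...,0]>172))&(g>90)
for c,s,m in blobs(red,1500):
    q=P[m];hi=q[(q[:,2]>.09)];print("bin",s,np.nanmin(hi,0),np.nanmax(hi,0),np.nanmean(q,0))
# scanner
for n in im:
    p=C[n];m=(p[...,2]>.085)&(p[...,2]<.2)&(abs(p[...,0]-.43)<.1)&(abs(p[...,1]-.33)<.1)
    q=p[m];print(n,len(q),np.nanmin(q,0),np.nanmax(q,0)); np.save(f"sc_{n}.npy",q)
    m=m&(p[...,2]>.17);print("top of head",cv2.minAreaRect(p[m][:,:2].astype(np.float32)))
a=cv2.resize(t[160:270,130:345],None,fx=3.6,fy=3.6,interpolation=2)
cv2.imwrite("pics/top_c.png",a)
a=cv2.resize(im["scene"][125:265,195:455],None,fx=3,fy=3,interpolation=2)
cv2.imwrite("pics/scene_c.png",a)
E
```

```text
top [326. 172.] [319 172  15   1  15] z 0.002765386860409391 cl [ 0.7348 -0.1216  0.0028] circ ((326.0, 172.0), 7.000100135803223) p65 [ 0.7219 -0.1143] p27 [ 0.7298 -0.1186]
top [279.5926 189.2593] [277 187   6   6  27] z 0.052539908469403374 cl [0.6704 0.0271 0.0525] circ ((279.5526428222656, 189.2894744873047), 2.7663793563842773) p65 [0.6678 0.0285] p27 [0.6742 0.0283]
top [255.4275 201.8282] [246 193  19  19 262] z 0.06601236761743179 cl [0.6289 0.102  0.066 ] circ ((255.16371154785156, 201.95132446289062), 9.39002799987793) p65 [0.6286 0.1026] p27 [0.6342 0.1039]
top [313.5682 206.7917] [304 198  19  19 264] z 0.06579307529220624 cl [ 0.6136 -0.0763  0.0658] circ ((313.0, 207.0), 9.848958015441895) p65 [ 0.6133 -0.0733] p27 [ 0.6187 -0.0782]
top [249.6264 233.8563] [243 226  14  16 174] z 0.045154965138549885 cl [0.5321 0.1188 0.0452] circ ((248.9166717529297, 233.69444274902344), 8.289332389831543) p65 [0.5321 0.1207] p27 [0.5339 0.1211]
top [301.8409 239.0909] [295 231  15  16 176] z 0.04542414563898234 cl [ 0.5167 -0.04    0.0454] circ ((301.82000732421875, 238.77999877929688), 7.869071006774902) p65 [ 0.5168 -0.0387] p27 [ 0.5177 -0.0408]
bin [ 384  203   78   88 3743] [ 0.3672 -0.5057  0.0925] [ 0.6199 -0.2724  0.1186] [ 0.4935 -0.3981  0.0309]Traceback (most recent call last):
  File "<stdin>", line 18, in <module>
    res = np.fmin.reduce(a, axis=axis, out=out, **kwargs)
ValueError: zero-size array to reduction operation fmin which has no identity
```

```bash
python3 - <<'E'
from h import *
np.set_printoptions(precision=4,suppress=True)
im={n:cv2.imread(f"pics/{n}0.png") for n in("scene","top")}
C={n:cloud(n,np.load(f"{n}0.npy")) for n in im}
for n in im:
    p=C[n];m=(p[...,2]>.08)&(p[...,2]<.2)&(abs(p[...,0]-.6)<.14)&(abs(p[...,1]-.4)<.11)
    q=p[m];print(n,len(q),np.nanmin(q,0),np.nanmax(q,0),np.argwhere(m).min(0),np.argwhere(m).max(0))
    k=m&(p[...,2]>.172);print(" top of head",cv2.minAreaRect(p[k][:,:2].astype(np.float32)))
    # normals by local gradient: keep vertical faces, histogram azimuth
    gx=np.roll(p,-2,1)-np.roll(p,2,1);gy=np.roll(p,-2,0)-np.roll(p,2,0)
    N=np.cross(gy,gx);N/=np.linalg.norm(N,axis=2,keepdims=True)
    k=m&(abs(N[...,2])<.45)
    az=np.degrees(np.arctan2(N[...,1],N[...,0]))[k]
    h,e=np.histogram(az,36,(-180,180));print(" az",[(int(e[i]),int(h[i])) for i in range(36) if h[i]>5])
t=im["top"]
cv2.imwrite("pics/top_c.png",cv2.resize(t[165:255,130:340],None,fx=3.8,fy=3.8,interpolation=cv2.INTER_CUBIC))
cv2.imwrite("pics/scene_c.png",cv2.resize(im["scene"][125:265,195:455],None,fx=3,fy=3,interpolation=cv2.INTER_CUBIC))
# arrows in the rectified crown plane
for n in im:
  g=im[n].max(2)
  for name,c in(("L",(.6286,.1026)),("R",(.6133,-.0750))):
    p=np.array([q for q in np.ndindex(420,560)])
    X=plane(n,p[:,::-1],.065)[:,:2]-c
    near=np.hypot(*X.T)<.020
    dark=near&(g.ravel()<95)
    Y=X[dark];Y=Y-Y.mean(0);w,v=np.linalg.eigh(Y.T@Y);a=v[:,1];s=Y@a
    sk=(s**3).sum();print(n,name,dark.sum(),"axis az",np.degrees(np.arctan2(a[1],a[0])),"skew",np.sign(sk),"mean",X[dark].mean(0))
E
```

```text
scene 1752 [0.5526 0.3553 0.0852] [0.6389 0.427  0.1859] [133 402] [187 451]
 top of head ((0.5927388072013855, 0.39103367924690247), (0.08307119458913803, 0.05730468034744263), 10.302398681640625)
 az [(-150, 32), (-120, 33), (-110, 6), (-100, 58), (-90, 243), (-80, 284), (-70, 116), (-60, 43), (-50, 16), (-30, 6), (-20, 11), (-10, 14), (0, 84), (10, 127), (20, 53), (50, 28)]
top 857 [0.5479 0.357  0.0893] [0.637  0.4262 0.1907] [194 136] [227 167]
 top of head ((0.5905271768569946, 0.3927353620529175), (0.08343219012022018, 0.05699288100004196), 11.696279525756836)
 az [(-180, 39), (-170, 20), (-150, 6), (-100, 14), (-90, 88), (-80, 81), (-70, 20), (-50, 19), (-10, 6), (0, 18), (40, 11), (90, 40), (130, 12), (170, 6)]
scene L 18 axis az 87.38959535963977 skew -1.0 mean [0.0006 0.008 ]
scene R 21 axis az 93.79641476770213 skew -1.0 mean [0.0003 0.0075]
top L 11 axis az 86.13238574820106 skew -1.0 mean [0.0001 0.0063]
top R 10 axis az 51.4938687029249 skew 1.0 mean [-0.0003  0.0087]
```

View pics/top_c.png

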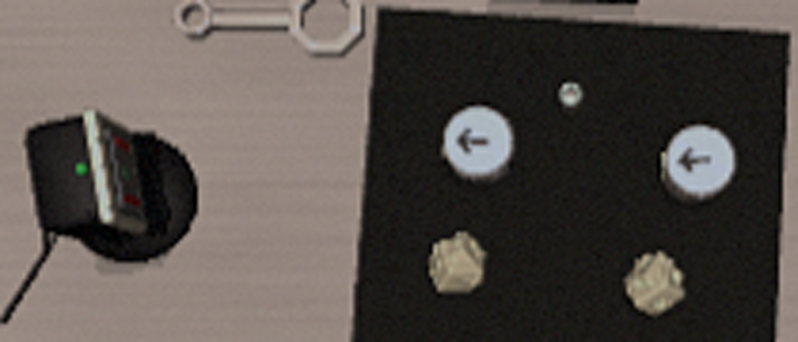

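View pics/scene_c.png

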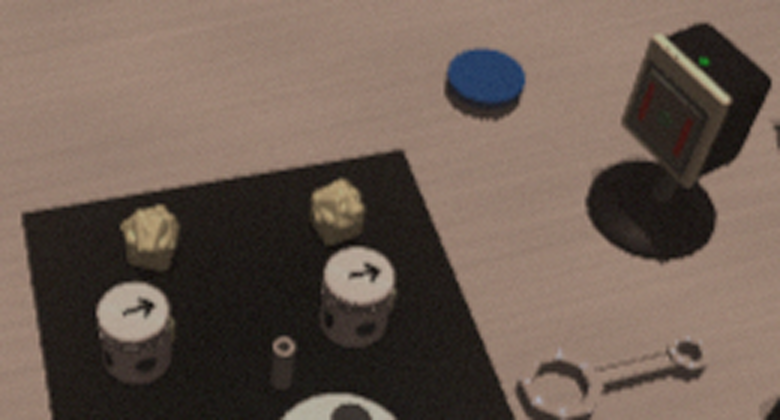

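The crops show both arrows pointing nearly straight to +y: left piston tip (457,140) and right tip (680,160) in the top crop. The scanner's light front edge, from (88,110) to (107,225), puts the window normal at about −79° azimuth. Going to paper ball L.

Call:
servo_tool --steps '[{"tx": 3.0,"ty": -3.35,"tz": -0.7},{"tx": 3.0,"ty": -3.35,"tz": -0.7},{"tx": 3.0,"ty": -3.35,"tz": -0.7},{"tx": 3.0,"ty": -3.35,"tz": -0.7},{"tx": 3.0,"ty": -3.35,"tz": -0.7},{"tx": 3.0,"ty": -3.35,"tz": -0.7},{"tx": 3.0,"ty": -3.35,"tz": -0.7},{"tx": 3.0,"ty": -3.35,"tz": -0.7},{"tx": 3.0,"ty": -3.35,"tz": -0.7},{"tx": 3.0,"ty": -3.35,"tz": -0.7},{"tx": 3.0,"ty": -3.35,"tz": -0.7},{"tx": 3.0,"ty": -3.35,"tz": -0.7},{},{},{}]' --newtons 25

```text
invalid input at $.steps[0]: expected keys tx, ty, tz, yaw, claw
```

Call:
servo_tool --steps '[{"tx": 3.0,"ty": -3.35,"tz": -0.7,"yaw": 0,"claw": 8.5},{"tx": 3.0,"ty": -3.35,"tz": -0.7,"yaw": 0,"claw": 8.5},{"tx": 3.0,"ty": -3.35,"tz": -0.7,"yaw": 0,"claw": 8.5},{"tx": 3.0,"ty": -3.35,"tz": -0.7,"yaw": 0,"claw": 8.5},{"tx": 3.0,"ty": -3.35,"tz": -0.7,"yaw": 0,"claw": 8.5},{"tx": 3.0,"ty": -3.35,"tz": -0.7,"yaw": 0,"claw": 8.5},{"tx": 3.0,"ty": -3.35,"tz": -0.7,"yaw": 0,"claw": 8.5},{"tx": 3.0,"ty": -3.35,"tz": -0.7,"yaw": 0,"claw": 8.5},{"tx": 3.0,"ty": -3.35,"tz": -0.7,"yaw": 0,"claw": 8.5},{"tx": 3.0,"ty": -3.35,"tz": -0.7,"yaw": 0,"claw": 8.5},{"tx": 3.0,"ty": -3.35,"tz": -0.7,"yaw": 0,"claw": 8.5},{"tx": 3.0,"ty": -3.35,"tz": -0.7,"yaw": 0,"claw": 8.5},{"tx": 0,"ty": 0,"tz": 0,"yaw": 0,"claw": 8.5},{"tx": 0,"ty": 0,"tz": 0,"yaw": 0,"claw": 8.5}]' --newtons 25

```text
time_s: 1.5
position: [0.5323, 0.1197, 0.1433]
tool_rot: [[-0.949, 0.315, -0.002], [0.315, 0.949, 0.0], [0.002, -0.0, -1.0]]
ft_force: [-0.4, 0.8, -0.4]
grip_width: 0.085
gripper_force: 0.0
```

Call:
servo_tool --steps '[{"tx": 0,"ty": 0,"tz": -3,"yaw": 0,"claw": 8.5},{"tx": 0,"ty": 0,"tz": -3,"yaw": 0,"claw": 8.5},{"tx": 0,"ty": 0,"tz": -3,"yaw": 0,"claw": 8.5},{"tx": 0,"ty": 0,"tz": -2.6,"yaw": 0,"claw": 8.5},{"tx": 0,"ty": 0,"tz": 0,"yaw": 0,"claw": 8.5},{"tx": 0,"ty": 0,"tz": 0,"yaw": 0,"claw": 2},{"tx": 0,"ty": 0,"tz": 0,"yaw": 0,"claw": 2},{"tx": 0,"ty": 0,"tz": 0,"yaw": 0,"claw": 2},{"tx": 0,"ty": 0,"tz": 0,"yaw": 0,"claw": 2},{"tx": 0,"ty": 0,"tz": 0,"yaw": 0,"claw": 2},{"tx": 0,"ty": 0,"tz": 0,"yaw": 0,"claw": 2},{"tx": 0,"ty": 0,"tz": 3,"yaw": 0,"claw": 2},{"tx": 0,"ty": 0,"tz": 4,"yaw": 0,"claw": 2},{"tx": 0,"ty": 0,"tz": 4,"yaw": 0,"claw": 2},{"tx": 0,"ty": 0,"tz": 4,"yaw": 0,"claw": 2},{"tx": 0,"ty": 0,"tz": 4,"yaw": 0,"claw": 2},{"tx": 0,"ty": 0,"tz": 0,"yaw": 0,"claw": 2}]'

```text
time_s: 3.2
position: [0.5342, 0.1205, 0.2245]
tool_rot: [[-0.95, 0.313, 0.012], [0.313, 0.95, 0.0], [-0.011, 0.004, -1.0]]
ft_force: [0.1, 0.1, -0.8]
grip_width: 0.047
gripper_force: 25.7
```

Call:
servo_tool --steps '[{"tx": -0.3,"ty": -3.95,"tz": 0,"yaw": 0,"claw": 2},{"tx": -0.3,"ty": -3.95,"tz": 0,"yaw": 0,"claw": 2},{"tx": -0.3,"ty": -3.95,"tz": 0,"yaw": 0,"claw": 2},{"tx": -0.3,"ty": -3.95,"tz": 0,"yaw": 0,"claw": 2},{"tx": -0.3,"ty": -3.95,"tz": 0,"yaw": 0,"claw": 2},{"tx": -0.3,"ty": -3.95,"tz": 0,"yaw": 0,"claw": 2},{"tx": -0.3,"ty": -3.95,"tz": 0,"yaw": 0,"claw": 2},{"tx": -0.3,"ty": -3.95,"tz": 0,"yaw": 0,"claw": 2},{"tx": -0.3,"ty": -3.95,"tz": 0,"yaw": 0,"claw": 2},{"tx": -0.3,"ty": -3.95,"tz": 0,"yaw": 0,"claw": 2},{"tx": -0.3,"ty": -3.95,"tz": 0,"yaw": 0,"claw": 2},{"tx": -0.3,"ty": -3.95,"tz": 0,"yaw": 0,"claw": 2},{"tx": -0.3,"ty": -3.95,"tz": 0,"yaw": 0,"claw": 2},{"tx": 0,"ty": 0,"tz": -3,"yaw": 0,"claw": 2},{"tx": 0,"ty": 0,"tz": -4,"yaw": 0,"claw": 2},{"tx": 0,"ty": 0,"tz": -3,"yaw": 0,"claw": 2},{"tx": 0,"ty": 0,"tz": 0,"yaw": 0,"claw": 2},{"tx": 0,"ty": 0,"tz": 0,"yaw": 0,"claw": 8.5},{"tx": 0,"ty": 0,"tz": 0,"yaw": 0,"claw": 8.5},{"tx": 0,"ty": 0,"tz": 0,"yaw": 0,"claw": 8.5}]'

```text
time_s: 5.2
position: [0.4939, -0.3937, 0.12]
tool_rot: [[-0.95, 0.313, 0.002], [0.313, 0.95, -0.003], [-0.003, -0.002, -1.0]]
ft_force: [-0.6, 0.1, -0.5]
grip_width: 0.085
gripper_force: 0.0
```

Call:
servo_tool --steps '[{"tx": 0,"ty": 0,"tz": 0,"yaw": 0,"claw": 8.5},{"tx": 0,"ty": 0,"tz": 3,"yaw": 0,"claw": 8.5},{"tx": 0,"ty": 0,"tz": 3,"yaw": 0,"claw": 8.5},{"tx": 0,"ty": 0,"tz": 3,"yaw": 0,"claw": 8.5},{"tx": 0,"ty": 0,"tz": 0,"yaw": 0,"claw": 8.5},{"tx": 0,"ty": 0,"tz": 0,"yaw": 0,"claw": 8.5}]'

```text
time_s: 5.8
position: [0.4934, -0.3932, 0.2086]
tool_rot: [[-0.95, 0.313, 0.001], [0.313, 0.95, -0.001], [-0.001, -0.001, -1.0]]
ft_force: [-0.1, -0.9, 0.2]
grip_width: 0.0849
gripper_force: 0.0
```

Call:
servo_tool --steps '[{"tx": 0.26,"ty": 3.92,"tz": 0,"yaw": 0,"claw": 8.5},{"tx": 0.26,"ty": 3.92,"tz": 0,"yaw": 0,"claw": 8.5},{"tx": 0.26,"ty": 3.92,"tz": 0,"yaw": 0,"claw": 8.5},{"tx": 0.26,"ty": 3.92,"tz": 0,"yaw": 0,"claw": 8.5},{"tx": 0.26,"ty": 3.92,"tz": 0,"yaw": 0,"claw": 8.5},{"tx": 0.26,"ty": 3.92,"tz": 0,"yaw": 0,"claw": 8.5},{"tx": 0.26,"ty": 3.92,"tz": 0,"yaw": 0,"claw": 8.5},{"tx": 0.26,"ty": 3.92,"tz": 0,"yaw": 0,"claw": 8.5},{"tx": 0.26,"ty": 3.92,"tz": 0,"yaw": 0,"claw": 8.5},{"tx": 0,"ty": 0,"tz": -3,"yaw": 0,"claw": 8.5},{"tx": 0,"ty": 0,"tz": -4,"yaw": 0,"claw": 8.5},{"tx": 0,"ty": 0,"tz": -4,"yaw": 0,"claw": 8.5},{"tx": 0,"ty": 0,"tz": -4,"yaw": 0,"claw": 8.5},{"tx": 0,"ty": 0,"tz": -3.1,"yaw": 0,"claw": 8.5},{"tx": 0,"ty": 0,"tz": 0,"yaw": 0,"claw": 8.5},{"tx": 0,"ty": 0,"tz": 0,"yaw": 0,"claw": 2},{"tx": 0,"ty": 0,"tz": 0,"yaw": 0,"claw": 2},{"tx": 0,"ty": 0,"tz": 0,"yaw": 0,"claw": 2},{"tx": 0,"ty": 0,"tz": 0,"yaw": 0,"claw": 2},{"tx": 0,"ty": 0,"tz": 0,"yaw": 0,"claw": 2}]'

```text
time_s: 7.8
position: [0.5176, -0.0407, 0.0291]
tool_rot: [[-0.95, 0.313, 0.003], [0.313, 0.95, -0.001], [-0.003, -0.0, -1.0]]
ft_force: [-2.1, 0.7, 6.7]
grip_width: 0.0488
gripper_force: 22.7
```

Call:
servo_tool --steps '[{"tx": 0,"ty": 0,"tz": 0,"yaw": 0,"claw": 2},{"tx": 0,"ty": 0,"tz": 3,"yaw": 0,"claw": 2},{"tx": 0,"ty": 0,"tz": 4,"yaw": 0,"claw": 2},{"tx": 0,"ty": 0,"tz": 4,"yaw": 0,"claw": 2},{"tx": 0,"ty": 0,"tz": 4,"yaw": 0,"claw": 2},{"tx": 0,"ty": 0,"tz": 4,"yaw": 0,"claw": 2},{"tx": 0,"ty": 0,"tz": 0,"yaw": 0,"claw": 2}]'

```text
time_s: 8.5
position: [0.5186, -0.0409, 0.2236]
tool_rot: [[-0.95, 0.313, 0.012], [0.313, 0.95, -0.004], [-0.013, 0.0, -1.0]]
ft_force: [0.7, -0.5, -0.4]
grip_width: 0.0199
gripper_force: 0.0
```

The ball slipped out, so I'll look.

```bash
python3 - <<'E'
from h import *
for n in("scene","top"):
    p,d=env.get_image(n);cv2.imwrite(f"pics/{n}1.png",p[:,:,::-1]);np.save(f"{n}1.npy",d)
o=env.observe();print(o["position"],o["grip_width"])
s=cv2.imread("pics/scene1.png");t=cv2.imread("pics/top1.png")
a=cv2.resize(s[120:290,30:370],(800,400),interpolation=2)
cv2.imwrite("pics/s1c.png",a)
E
```

```text
[ 0.51674097 -0.04040074  0.21838881] 0.020178659789028896
```

View pics/s1c.png

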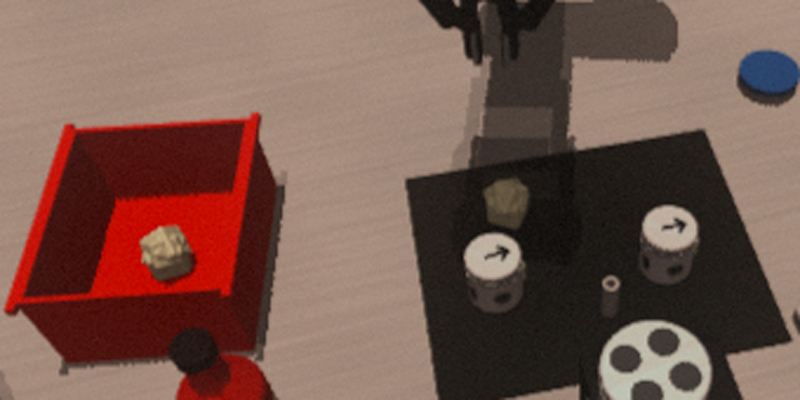

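The first ball is in the bin. The second is still on the mat near its old spot (crop 507,203). Measuring it again.

```bash
python3 - <<'E'
from h import *
np.set_printoptions(precision=4,suppress=True)
for k in "01":
    P=cloud("scene",np.load(f"scene{k}.npy"))
    m=(P[...,2]>.02)&(P[...,2]<.06)&(abs(P[...,0]-.517)<.045)&(abs(P[...,1]+.04)<.045)
    q=P[m];print(k,len(q),np.nanmin(q,0),np.nanmax(q,0),"c",(np.nanpercentile(q,3,0)+np.nanpercentile(q,97,0))/2)
    g=cv2.imread(f"pics/scene{k}.png");
    v,u=np.nonzero(m);print(u.mean(),v.mean(),plane("scene",(u.mean(),v.mean()),.03))
E
```

```text
0 271 [ 0.4966 -0.0632  0.0201] [ 0.5434 -0.0164  0.0547] c [ 0.5235 -0.041   0.0377]
244.60516605166052 202.79335793357933 [[ 0.518  -0.0401  0.03  ]]
1 272 [ 0.5068 -0.0647  0.0201] [ 0.5496 -0.0184  0.0541] c [ 0.5308 -0.0422  0.0376]
244.7941176470588 204.65808823529412 [[ 0.524  -0.0411  0.03  ]]
```

Call:
servo_tool --steps '[{"tx": 0.9,"ty": -0.1,"tz": -2,"yaw": 8,"claw": 8.5},{"tx": 0,"ty": 0,"tz": -2,"yaw": 8,"claw": 8.5},{"tx": 0,"ty": 0,"tz": -2,"yaw": 0,"claw": 8.5},{"tx": 0,"ty": 0,"tz": -4,"yaw": 0,"claw": 8.5},{"tx": 0,"ty": 0,"tz": -4,"yaw": 0,"claw": 8.5},{"tx": 0,"ty": 0,"tz": -3,"yaw": 0,"claw": 8.5},{"tx": 0,"ty": 0,"tz": -2.4,"yaw": 0,"claw": 8.5},{"tx": 0,"ty": 0,"tz": 0,"yaw": 0,"claw": 8.5},{"tx": 0,"ty": 0,"tz": 0,"yaw": 0,"claw": 2},{"tx": 0,"ty": 0,"tz": 0,"yaw": 0,"claw": 2},{"tx": 0,"ty": 0,"tz": 0,"yaw": 0,"claw": 2},{"tx": 0,"ty": 0,"tz": 0,"yaw": 0,"claw": 2},{"tx": 0,"ty": 0,"tz": 0,"yaw": 0,"claw": 2},{"tx": 0,"ty": 0,"tz": 0,"yaw": 0,"claw": 2},{"tx": 0,"ty": 0,"tz": 1,"yaw": 0,"claw": 2},{"tx": 0,"ty": 0,"tz": 1.5,"yaw": 0,"claw": 2},{"tx": 0,"ty": 0,"tz": 1.5,"yaw": 0,"claw": 2},{"tx": 0,"ty": 0,"tz": 0,"yaw": 0,"claw": 2}]' --newtons 30

```text
time_s: 10.4
position: [0.527, -0.0417, 0.0656]
tool_rot: [[-0.999, 0.039, 0.005], [0.039, 0.999, -0.001], [-0.005, -0.001, -1.0]]
ft_force: [0.5, -0.8, 0.3]
grip_width: 0.0496
gripper_force: 31.0
```

Call:
servo_tool --steps '[{"tx": 0,"ty": 0,"tz": 3,"yaw": 0,"claw": 2},{"tx": 0,"ty": 0,"tz": 4,"yaw": 0,"claw": 2},{"tx": 0,"ty": 0,"tz": 4,"yaw": 0,"claw": 2},{"tx": 0,"ty": 0,"tz": 4,"yaw": 0,"claw": 2},{"tx": -0.38,"ty": -3.9,"tz": 0,"yaw": 0,"claw": 2},{"tx": -0.38,"ty": -3.9,"tz": 0,"yaw": 0,"claw": 2},{"tx": -0.38,"ty": -3.9,"tz": 0,"yaw": 0,"claw": 2},{"tx": -0.38,"ty": -3.9,"tz": 0,"yaw": 0,"claw": 2},{"tx": -0.38,"ty": -3.9,"tz": 0,"yaw": 0,"claw": 2},{"tx": -0.38,"ty": -3.9,"tz": 0,"yaw": 0,"claw": 2},{"tx": -0.38,"ty": -3.9,"tz": 0,"yaw": 0,"claw": 2},{"tx": -0.38,"ty": -3.9,"tz": 0,"yaw": 0,"claw": 2},{"tx": -0.38,"ty": -3.9,"tz": 0,"yaw": 0,"claw": 2},{"tx": 0,"ty": 0,"tz": 0,"yaw": 0,"claw": 2}]'

```text
time_s: 11.8
position: [0.4903, -0.3966, 0.2118]
tool_rot: [[-0.999, 0.044, -0.001], [0.044, 0.999, -0.0], [0.001, -0.0, -1.0]]
ft_force: [0.4, -0.2, -0.8]
grip_width: 0.0495
gripper_force: 31.2
```

Call:
servo_tool --steps '[{"tx": 0,"ty": 0,"tz": -3,"yaw": 0,"claw": 2},{"tx": 0,"ty": 0,"tz": -4,"yaw": 0,"claw": 2},{"tx": 0,"ty": 0,"tz": -3,"yaw": 0,"claw": 2},{"tx": 0,"ty": 0,"tz": 0,"yaw": 0,"claw": 2},{"tx": 0,"ty": 0,"tz": 0,"yaw": 0,"claw": 8.5},{"tx": 0,"ty": 0,"tz": 0,"yaw": 0,"claw": 8.5},{"tx": 0,"ty": 0,"tz": 0,"yaw": 0,"claw": 8.5},{"tx": 0,"ty": 0,"tz": 0,"yaw": 0,"claw": 8.5},{"tx": 0,"ty": 0,"tz": 3,"yaw": 0,"claw": 8.5},{"tx": 0,"ty": 0,"tz": 3,"yaw": 0,"claw": 8.5},{"tx": 0,"ty": 0,"tz": 3,"yaw": 0,"claw": 8.5},{"tx": 0,"ty": 0,"tz": 0,"yaw": 0,"claw": 8.5}]'

```text
time_s: 13.0
position: [0.4926, -0.3935, 0.2082]
tool_rot: [[-0.999, 0.039, 0.006], [0.039, 0.999, -0.007], [-0.006, -0.007, -1.0]]
ft_force: [-0.6, -0.4, 0.2]
grip_width: 0.0852
gripper_force: 0.0
```

```bash
python3 - <<'E'
from h import *
np.set_printoptions(precision=4,suppress=True)
D={}
for n in("scene","top"):
    p,d=env.get_image(n);cv2.imwrite(f"pics/{n}2.png",p[:,:,::-1]);np.save(f"{n}2.npy",d);D[n]=(p,d)
print(env.observe()["position"])
p,d=D["scene"]
hsv=cv2.cvtColor(p,cv2.COLOR_RGB2HSV)
m=(hsv[...,0]>12)&(hsv[...,0]<35)&(hsv[...,1]>50)&(hsv[...,2]>100)
P=cloud("scene",d)
for c,s,k in blobs(m,40): print("paper-like",c,s[4],np.nanmedian(P[k],0))
# crown edges, bright, both views; window plane
for n,(p,d) in D.items():
    g=p.max(2);P=cloud(n,d)
    k=(abs(P[...,2]-.065)<.006)&(g>60)
    for c0 in((.6286,.1026),(.6133,-.075)):
        kk=k&(np.hypot(P[...,0]-c0[0],P[...,1]-c0[1])<.036)
        v,u=np.nonzero(kk);X=plane(n,np.c_[u,v],.065)[:,:2].astype(np.float32)
        print(n,len(u),"mean",X.mean(0),"minrect",cv2.minAreaRect(X)[0],"circ",cv2.minEnclosingCircle(X))
P=np.nanmean([cloud("scene",np.load(f"scene{i}.npy")) for i in "012"],0)
n0=np.array([np.cos(np.radians(-79)),np.sin(np.radians(-79))])
w=np.array([.597,.3625]);r=P[...,:2]-w
m=(P[...,2]>.095)&(P[...,2]<.178)&(abs(r@n0)<.012)&(abs(r@np.array([n0[1],-n0[0]]))<.04)
q=P[m];c=q.mean(0);u,s,v=np.linalg.svd(q-c);nn=v[2]*np.sign(-v[2][1]);print("window",len(q),c,nn,"az",np.degrees(np.arctan2(nn[1],nn[0])),"offset along n0",((q[:,:2]-w)@n0).mean(),s)
E
```

```text
[ 0.4916 -0.3924  0.2036]
paper-like [7.6535 3.3663] 101 [ 0.4057 -0.3723  0.5156]
paper-like [42.1878 19.0695] 1251 [ 0.4562 -0.3112  0.515 ]
paper-like [186.2019  21.4371] 421 [-1.9869  0.0499 -0.7494]
paper-like [417.1957  16.5375] 506 [-1.5462  1.8008 -0.7516]
paper-like [483.7874   6.3793] 174 [-0.4013  1.3156 -0.0855]
paper-like [385.7294  13.5688] 436 [-1.6523  1.5825 -0.7521]
paper-like [334.5675  18.5618] 696 [-1.6932  1.1513 -0.7523]
paper-like [279.7436  23.0641] 78 [-1.7409  0.7474 -0.7519]
paper-like [135.6425  49.5085] 1119 [-1.68   -0.3762 -0.752 ]
paper-like [235.321   55.6777] 754 [0.1031 0.043  0.1783]
paper-like [292.1279  62.9826] 172 [0.2049 0.1803 0.1941]
paper-like [455.8475  74.9831] 59 [-0.3541  1.2829 -0.4179]
paper-like [202.89    98.4106] 509 [ 0.0573 -0.0705  0.0111]
paper-like [424.6136 147.5455] 88 [0.5957 0.371  0.1825]
paper-like [468.3441 164.9002] 401 [0.5763 0.5513 0.0551]
paper-like [ 74.2761 237.291 ] 134 [ 0.5235 -0.4445  0.0478]
paper-like [  3.0577 276.0962] 156 [ 0.6386 -0.5507  0.1194]
paper-like [197.4879 334.3003] 373 [ 0.8793 -0.1993  0.1
[... 236 characters left out ...]
963562012, 0.100860595703125) circ ((0.6329494714736938, 0.10082709789276123), 0.029074668884277344)
scene 389 mean [ 0.6179 -0.0767] minrect (0.6186416745185852, -0.07701036334037781) circ ((0.6178935766220093, -0.07651705294847488), 0.029162613674998283)
top 249 mean [0.6302 0.1021] minrect (0.6300715208053589, 0.10165288299322128) circ ((0.6304875016212463, 0.1023346483707428), 0.027899667620658875)
top 249 mean [ 0.6149 -0.0751] minrect (0.6149305105209351, -0.07489179074764252) circ ((0.614905595779419, -0.07489990442991257), 0.02834624983370304)
window 780 [0.5989 0.3649 0.1388] [ 0.2023 -0.9792  0.0179] az -78.32550752722656 offset along n0 -0.002023161938822074 [0.6623 0.639  0.0296]
```

```bash
python3 - <<'E'
from h import *
s=cv2.imread("pics/scene2.png");t=cv2.imread("pics/top2.png")
cv2.imwrite("pics/c2.png",np.hstack([cv2.resize(s[150:280,30:170],(400,371),interpolation=2),cv2.resize(t[190:300,360:480],(400,371),interpolation=2)]))
E
```

```text
(no output)
```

View pics/c2.png

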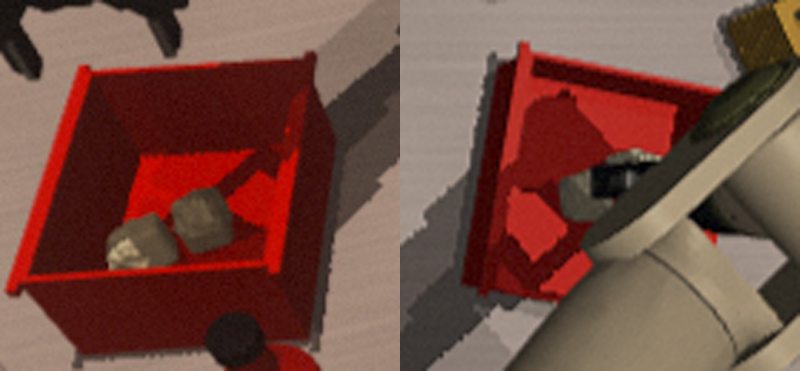

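Both balls are in the bin: scene crop (142,240) and (202,218). Refining the arrow directions.

```bash
python3 - <<'E'
from h import *
N=161;R=.021
g1=np.linspace(-R,R,N);X,Y=np.meshgrid(g1,g1,indexing="ij")
for n,name,cs in(("scene","L",(.633,.1005)),("scene","R",(.618,-.0767)),("top","L",(.6302,.1020)),("top","R",(.6149,-.0750))):
  m,f,T=cam(n)
  W=np.stack([cs[0]+X,cs[1]+Y,np.full_like(X,.065)],-1)
  c=(W-T[:3,3])@T[:3,:3];u=(c[...,0]/c[...,2]*f+m["cx"]).astype(np.float32);v=(c[...,1]/c[...,2]*f+m["cy"]).astype(np.float32)
  for k in("012" if n=="scene" else "012"):
    g=cv2.remap(cv2.imread(f"pics/{n}{k}.png"),u,v,cv2.INTER_CUBIC).max(2).astype(float)
    med=np.median(g);w=np.clip(med-g-30,0,None)*(np.hypot(X,Y)<R)
    S=w.sum();cx,cy=(w*X).sum()/S,(w*Y).sum()/S
    dx,dy=X-cx,Y-cy;C=np.array([[(w*dx*dx).sum(),(w*dx*dy).sum()],[(w*dx*dy).sum(),(w*dy*dy).sum()]])
    e,V=np.linalg.eigh(C);a=V[:,1]*np.sign(V[1,1])
    print(n,name,k,int(med),"S",int(S),"axis",round(np.degrees(np.arctan2(a[1],a[0])),1),"ecc",round((e[1]/e[0])**.5,2),"mean mm",round(cx*1e3,1),round(cy*1e3,1))
E
```

```text
scene L 0 177 S 209598 axis 87.0 ecc 1.76 mean mm -3.6 9.5
scene L 1 189 S 226650 axis 88.0 ecc 1.76 mean mm -3.7 9.4
scene L 2 189 S 228904 axis 87.4 ecc 1.74 mean mm -3.6 9.5
scene R 0 177 S 207646 axis 95.1 ecc 1.72 mean mm -4.6 9.6
scene R 1 190 S 231059 axis 95.5 ecc 1.72 mean mm -4.7 9.6
scene R 2 188 S 225825 axis 95.8 ecc 1.69 mean mm -4.7 9.7
top L 0 192 S 221834 axis 86.0 ecc 1.63 mean mm -1.0 7.2
top L 1 192 S 221873 axis 86.0 ecc 1.62 mean mm -0.9 7.2
top L 2 204 S 241771 axis 86.0 ecc 1.62 mean mm -0.9 7.2
top R 0 192 S 206156 axis 93.0 ecc 1.51 mean mm -1.2 7.5
top R 1 135 S 60230 axis 67.5 ecc 4.27 mean mm -3.7 4.5
top R 2 204 S 225551 axis 93.4 ecc 1.55 mean mm -1.2 7.4
```

Call:
servo_tool --steps '[{"tx": 1.21,"ty": 3.18,"tz": 0,"yaw": -8.35,"claw": 8.5},{"tx": 1.21,"ty": 3.18,"tz": 0,"yaw": -8.35,"claw": 8.5},{"tx": 1.21,"ty": 3.18,"tz": 0,"yaw": -8.35,"claw": 8.5},{"tx": 1.21,"ty": 3.18,"tz": 0,"yaw": -8.35,"claw": 8.5},{"tx": 1.21,"ty": 3.18,"tz": 0,"yaw": -8.35,"claw": 8.5},{"tx": 1.21,"ty": 3.18,"tz": 0,"yaw": -8.35,"claw": 8.5},{"tx": 1.21,"ty": 3.18,"tz": 0,"yaw": -8.35,"claw": 8.5},{"tx": 1.21,"ty": 3.18,"tz": 0,"yaw": -8.35,"claw": 8.5},{"tx": 1.21,"ty": 3.18,"tz": 0,"yaw": -8.35,"claw": 8.5},{"tx": 1.21,"ty": 3.18,"tz": 0,"yaw": -8.35,"claw": 8.5},{"tx": 0,"ty": 0,"tz": -4,"yaw": 0,"claw": 8.5},{"tx": 0,"ty": 0,"tz": -4,"yaw": 0,"claw": 8.5},{"tx": 0,"ty": 0,"tz": 0,"yaw": 0,"claw": 8.5},{"tx": 0,"ty": 0,"tz": 0,"yaw": 0,"claw": 8.5},{"tx": 0,"ty": 0,"tz": 0,"yaw": 0,"claw": 8.5}]'

```text
time_s: 14.6
position: [0.6134, -0.075, 0.125]
tool_rot: [[-0.073, 0.997, 0.003], [0.997, 0.073, -0.001], [-0.001, 0.003, -1.0]]
ft_force: [-0.0, -0.3, -0.1]
grip_width: 0.0847
gripper_force: 0.0
```

Call:
servo_tool --steps '[{"tx": 0,"ty": 0,"tz": -2.5,"yaw": 0,"claw": 8.5},{"tx": 0,"ty": 0,"tz": -2.5,"yaw": 0,"claw": 8.5},{"tx": 0,"ty": 0,"tz": -2.5,"yaw": 0,"claw": 8.5},{"tx": 0,"ty": 0,"tz": -1.5,"yaw": 0,"claw": 8.5},{"tx": 0,"ty": 0,"tz": 0,"yaw": 0,"claw": 8.5},{"tx": 0,"ty": 0,"tz": 0,"yaw": 0,"claw": 8.5},{"tx": 0,"ty": 0,"tz": 0,"yaw": 0,"claw": 4},{"tx": 0,"ty": 0,"tz": 0,"yaw": 0,"claw": 4},{"tx": 0,"ty": 0,"tz": 0,"yaw": 0,"claw": 4},{"tx": 0,"ty": 0,"tz": 0,"yaw": 0,"claw": 4},{"tx": 0,"ty": 0,"tz": 0,"yaw": 0,"claw": 4},{"tx": 0,"ty": 0,"tz": 0,"yaw": 0,"claw": 4}]' --newtons 45

```text
time_s: 15.8
position: [0.6133, -0.0747, 0.0346]
tool_rot: [[-0.074, 0.997, 0.003], [0.997, 0.074, -0.001], [-0.001, 0.002, -1.0]]
ft_force: [-0.2, 1.2, 6.4]
grip_width: 0.0544
gripper_force: 47.0
```

Call:
servo_tool --steps '[{"tx": 0,"ty": 0,"tz": 1,"yaw": 0,"claw": 4},{"tx": 0,"ty": 0,"tz": 1.5,"yaw": 0,"claw": 4},{"tx": 0,"ty": 0,"tz": 1.5,"yaw": 0,"claw": 4},{"tx": 0,"ty": 0,"tz": 1.5,"yaw": 0,"claw": 4},{"tx": 0,"ty": 0,"tz": 1.5,"yaw": 0,"claw": 4},{"tx": 0,"ty": 0,"tz": 1,"yaw": 0,"claw": 4},{"tx": 0,"ty": 0,"tz": 0,"yaw": 0,"claw": 4},{"tx": 0,"ty": 0,"tz": 0,"yaw": 0,"claw": 4},{"tx": 0,"ty": 0,"tz": 0,"yaw": 0,"claw": 4},{"tx": 0,"ty": 0,"tz": 0,"yaw": 0,"claw": 4},{"tx": 0,"ty": 0,"tz": 0,"yaw": 0,"claw": 4}]'

```text
time_s: 16.9
position: [0.6124, -0.0744, 0.1125]
tool_rot: [[-0.074, 0.997, -0.001], [0.997, 0.074, 0.0], [0.0, -0.001, -1.0]]
ft_force: [-0.2, -0.3, -1.2]
grip_width: 0.0546
gripper_force: 47.9
```

```bash
cat > w.py <<'E'
from h import *
F=[];Q=[]
for i in range(24):
    env.get_image("scene");o=env.observe();F.append(o["ft_force"]);Q.append(o["joint_efforts"])
F=np.array(F);print("F",F.mean(0).round(3),"se",(F.std(0)/24**.5).round(3),"Q",np.mean(Q,0).round(3),o["position"].round(4),o["time_s"],o["grip_width"],o["wrist_torque"].round(3))
E
python3 w.py
```

```text
F [-0.123  0.038 -1.62 ] se [0.111 0.101 0.112] Q [-1.0000e-03 -5.4592e+01 -2.1419e+01 -1.0000e-03  1.0000e-03 -0.0000e+00] [ 0.6126 -0.0744  0.113 ] 18.1 0.0546822508789646 [-0.039 -0.018 -0.04 ]
```

R weighs about 165 g. Standing it back.

Call:
servo_tool --steps '[{"tx": 0,"ty": 0,"tz": -2,"yaw": 0,"claw": 4},{"tx": 0,"ty": 0,"tz": -2,"yaw": 0,"claw": 4},{"tx": 0,"ty": 0,"tz": -2,"yaw": 0,"claw": 4},{"tx": 0,"ty": 0,"tz": -1,"yaw": 0,"claw": 4},{"tx": 0,"ty": 0,"tz": -0.4,"yaw": 0,"claw": 4},{"tx": 0,"ty": 0,"tz": -0.3,"yaw": 0,"claw": 4},{"tx": 0,"ty": 0,"tz": -0.2,"yaw": 0,"claw": 4},{"tx": 0,"ty": 0,"tz": 0,"yaw": 0,"claw": 4},{"tx": 0,"ty": 0,"tz": 0,"yaw": 0,"claw": 4},{"tx": 0,"ty": 0,"tz": 0,"yaw": 0,"claw": 4}]'

```text
time_s: 19.1
position: [0.6129, -0.0745, 0.0346]
tool_rot: [[-0.074, 0.997, 0.001], [0.997, 0.074, -0.0], [-0.0, 0.001, -1.0]]
ft_force: [-0.9, 0.2, 2.1]
grip_width: 0.0545
gripper_force: 48.3
```

Call:
servo_tool --steps '[{"tx": 0,"ty": 0,"tz": 0,"yaw": 0,"claw": 8.5},{"tx": 0,"ty": 0,"tz": 0,"yaw": 0,"claw": 8.5},{"tx": 0,"ty": 0,"tz": 0,"yaw": 0,"claw": 8.5},{"tx": 0,"ty": 0,"tz": 0,"yaw": 0,"claw": 8.5},{"tx": 0,"ty": 0,"tz": 1,"yaw": 0,"claw": 8.5},{"tx": 0,"ty": 0,"tz": 3,"yaw": 0,"claw": 8.5},{"tx": 0,"ty": 0,"tz": 3,"yaw": 0,"claw": 8.5},{"tx": 0,"ty": 0,"tz": 3,"yaw": 0,"claw": 8.5},{"tx": 0.32,"ty": 3.5,"tz": 0,"yaw": -1.5,"claw": 8.5},{"tx": 0.32,"ty": 3.5,"tz": 0,"yaw": -1.5,"claw": 8.5},{"tx": 0.32,"ty": 3.5,"tz": 0,"yaw": -1.5,"claw": 8.5},{"tx": 0.32,"ty": 3.5,"tz": 0,"yaw": -1.5,"claw": 8.5},{"tx": 0.32,"ty": 3.6,"tz": 0,"yaw": -1.5,"claw": 8.5},{"tx": 0,"ty": 0,"tz": 0,"yaw": 0,"claw": 8.5},{"tx": 0,"ty": 0,"tz": 0,"yaw": 0,"claw": 8.5},{"tx": 0,"ty": 0,"tz": 0,"yaw": 0,"claw": 8.5}]'

```text
time_s: 20.7
position: [0.6286, 0.1006, 0.1344]
tool_rot: [[0.058, 0.998, 0.0], [0.998, -0.058, -0.0], [-0.0, 0.0, -1.0]]
ft_force: [-0.2, -0.3, 0.5]
grip_width: 0.0846
gripper_force: 0.0
```

```bash
python3 - <<'E'
from h import *
p,d=env.get_image("scene");cv2.imwrite("pics/scene3.png",p[:,:,::-1])
o=env.observe();print(o["position"],o["tool_rot"].round(3))
P=cloud("scene",d)
for c0 in((.629,.1015),(.614,-.0755)):
    k=(abs(P[...,2]-.065)<.006)&(np.hypot(P[...,0]-c0[0],P[...,1]-c0[1])<.036);print(k.sum(),np.nanmean(P[k],0))
cv2.imwrite("pics/s3c.png",cv2.resize(p[150:270,200:380,::-1],(800,533),interpolation=2))
E
```

```text
[0.6286419  0.10035477 0.13432325] [[ 0.058  0.998  0.   ]
 [ 0.998 -0.058 -0.   ]
 [-0.     0.    -1.   ]]
364 [0.63254024 0.10076645 0.0640213 ]
398 [ 0.61555021 -0.07609837  0.06404475]
```

View pics/s3c.png

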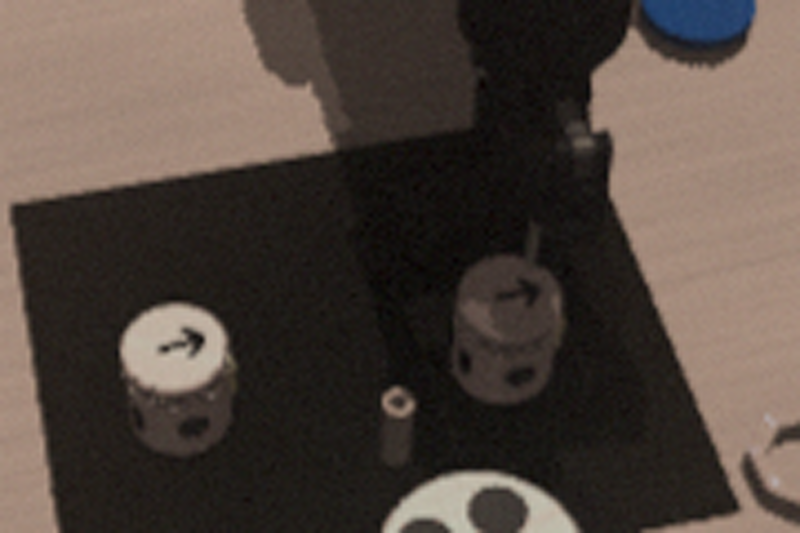

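The right piston stands upright (crop 175,380). Gripping the left one.

Call:
servo_tool --steps '[{"tx": 0.1,"ty": 0,"tz": -2.5,"yaw": 0,"claw": 8.5},{"tx": 0,"ty": 0,"tz": -2.5,"yaw": 0,"claw": 8.5},{"tx": 0,"ty": 0,"tz": -2.5,"yaw": 0,"claw": 8.5},{"tx": 0,"ty": 0,"tz": -2.5,"yaw": 0,"claw": 8.5},{"tx": 0,"ty": 0,"tz": 0,"yaw": 0,"claw": 8.5},{"tx": 0,"ty": 0,"tz": 0,"yaw": 0,"claw": 8.5},{"tx": 0,"ty": 0,"tz": 0,"yaw": 0,"claw": 4},{"tx": 0,"ty": 0,"tz": 0,"yaw": 0,"claw": 4},{"tx": 0,"ty": 0,"tz": 0,"yaw": 0,"claw": 4},{"tx": 0,"ty": 0,"tz": 0,"yaw": 0,"claw": 4},{"tx": 0,"ty": 0,"tz": 0,"yaw": 0,"claw": 4},{"tx": 0,"ty": 0,"tz": 0,"yaw": 0,"claw": 4}]'

```text
time_s: 21.95
position: [0.6302, 0.1014, 0.0357]
tool_rot: [[0.057, 0.998, 0.002], [0.998, -0.057, -0.0], [-0.0, 0.002, -1.0]]
ft_force: [-1.2, -0.8, 5.1]
grip_width: 0.0549
gripper_force: 47.4
```

Call:
servo_tool --steps '[{"tx": 0,"ty": 0,"tz": 1,"yaw": 0,"claw": 4},{"tx": 0,"ty": 0,"tz": 1.5,"yaw": 0,"claw": 4},{"tx": 0,"ty": 0,"tz": 1.5,"yaw": 0,"claw": 4},{"tx": 0,"ty": 0,"tz": 1.5,"yaw": 0,"claw": 4},{"tx": 0,"ty": 0,"tz": 1.5,"yaw": 0,"claw": 4},{"tx": 0,"ty": 0,"tz": 1,"yaw": 0,"claw": 4},{"tx": 0,"ty": 0,"tz": 0,"yaw": 0,"claw": 4},{"tx": 0,"ty": 0,"tz": 0,"yaw": 0,"claw": 4},{"tx": 0,"ty": 0,"tz": 0,"yaw": 0,"claw": 4},{"tx": 0,"ty": 0,"tz": 0,"yaw": 0,"claw": 4},{"tx": 0,"ty": 0,"tz": 0,"yaw": 0,"claw": 4}]'

```text
time_s: 23.05
position: [0.6294, 0.1016, 0.1135]
tool_rot: [[0.057, 0.998, -0.001], [0.998, -0.057, 0.0], [-0.0, -0.001, -1.0]]
ft_force: [-0.2, 0.6, -3.0]
grip_width: 0.0551
gripper_force: 48.4
```

```bash
python3 w.py
```

```text
F [-0.076 -0.097 -3.664] se [0.099 0.082 0.097] Q [-1.0000e-03 -5.7761e+01 -2.2465e+01  5.0000e-03  1.0000e-03 -0.0000e+00] [0.6296 0.1016 0.114 ] 24.25 0.054420826941911714 [ 0.039  0.045 -0.082]
```

L is about 374 g, so it is the heavier one. Presenting it to the scanner.

Call:
servo_tool --steps '[{"tx": 0,"ty": 0,"tz": 1,"yaw": 0,"claw": 4},{"tx": 0,"ty": 1,"tz": 0.9,"yaw": 1,"claw": 4},{"tx": -0.2,"ty": 2,"tz": 0,"yaw": 2,"claw": 4},{"tx": -0.2,"ty": 2,"tz": 0,"yaw": 2,"claw": 4},{"tx": -0.2,"ty": 2,"tz": 0,"yaw": 2,"claw": 4},{"tx": -0.2,"ty": 2,"tz": 0,"yaw": 2,"claw": 4},{"tx": -0.2,"ty": 2,"tz": 0,"yaw": 2,"claw": 4},{"tx": -0.2,"ty": 2,"tz": 0,"yaw": 2,"claw": 4},{"tx": -0.1,"ty": 2,"tz": 0,"yaw": 1,"claw": 4},{"tx": -0.1,"ty": 1,"tz": 0,"yaw": 0.5,"claw": 4},{"tx": -0.1,"ty": 0.4,"tz": 0,"yaw": 0,"claw": 4},{"tx": 0,"ty": 0,"tz": 0,"yaw": 0,"claw": 4},{"tx": 0,"ty": 0,"tz": 0,"yaw": 0,"claw": 4},{"tx": 0,"ty": 0,"tz": 0,"yaw": 0,"claw": 4},{"tx": 0,"ty": 0,"tz": 0,"yaw": 0,"claw": 4}]'

```text
time_s: 25.75
position: [0.6147, 0.2649, 0.1331]
tool_rot: [[-0.194, 0.981, -0.0], [0.981, 0.194, -0.0], [-0.0, -0.0, -1.0]]
ft_force: [0.2, -1.0, -3.5]
grip_width: 0.0545
gripper_force: 48.5
```

```bash
python3 - <<'E'
from h import *
np.set_printoptions(precision=4,suppress=True)
D={}
for n in("scene","top"):
    p,d=env.get_image(n);D[n]=(p,d);cv2.imwrite(f"pics/{n}4.png",p[:,:,::-1])
o=env.observe();print(o["position"],o["tool_rot"].round(3),o["grip_width"],o["ft_force"])
P=cloud("scene",D["scene"][1])
k=(P[...,2]>.095)&(P[...,2]<.166)&(np.hypot(P[...,0]-.617,P[...,1]-.265)<.045)
v,u=np.nonzero(k);print(k.sum(),np.nanmin(P[k],0),np.nanmax(P[k],0),u.min(),u.max(),v.min(),v.max())
cv2.imwrite("pics/c4.png",np.hstack([cv2.resize(D["scene"][0][110:230,330:460,::-1],(433,400),interpolation=2),cv2.resize(D["top"][0][160:250,130:212,::-1],(364,400),interpolation=2)]))
E
```

```text
[0.6147 0.2652 0.1331] [[-0.194  0.981 -0.   ]
 [ 0.981  0.194 -0.   ]
 [-0.    -0.    -1.   ]] 0.0544352105729396 [ 0.5001 -0.5241 -3.0474]
737 [0.5765 0.2361 0.0991] [0.6569 0.2906 0.1656] 367 397 159 196
```

View pics/c4.png

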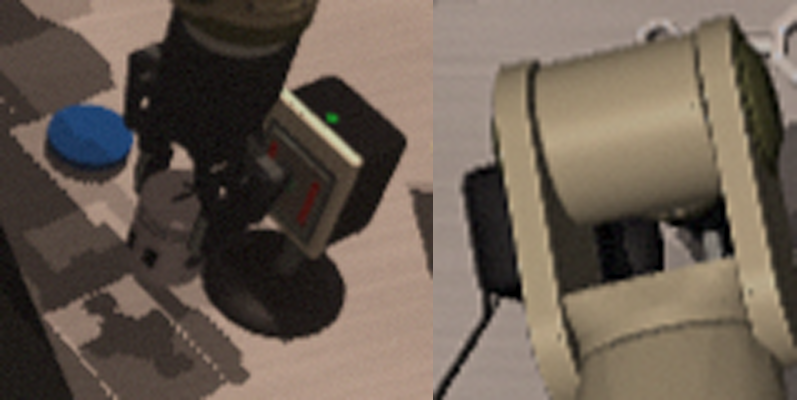

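The scene crop shows the piston upright in the jaws at (165,230), facing the scanner window at (300,185). One 2 mm trim is left.

Call:
servo_tool --steps '[{"tx": 0.2,"ty": 0,"tz": 0,"yaw": 0,"claw": 4},{"tx": 0,"ty": 0,"tz": 0,"yaw": 0,"claw": 4},{"tx": 0,"ty": 0,"tz": 0,"yaw": 0,"claw": 4},{"tx": 0,"ty": 0,"tz": 0,"yaw": 0,"claw": 4},{"tx": 0,"ty": 0,"tz": 0,"yaw": 0,"claw": 4}]'

```text
time_s: 26.35
position: [0.6165, 0.2656, 0.133]
tool_rot: [[-0.195, 0.981, -0.0], [0.981, 0.195, -0.0], [-0.0, -0.0, -1.0]]
ft_force: [0.7, 0.2, -3.5]
grip_width: 0.0548
gripper_force: 48.5
```

```bash
python3 -c "
from rig import env
o=env.observe();print(o['position'],o['qvel'].round(2));print(env.close_job())"
```

```text
[0.61654269 0.26559567 0.13299675] [ 0.06  0.01  0.09  0.    0.01 -0.14]
the job is handed in; nothing more can be done
None
```

I handed the job in at about 26 s: both paper balls are in the bin (one slipped on the first try and was picked up again), the lighter piston (about 165 g) stands back on the mat, and the heavier left one (about 374 g) is held upright and still with its sticker about 7 cm from the scanner window; the sticker's facing comes from the crown arrow, since no camera could see the sticker itself.

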